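# Press a postcard folder on the collectors' stall

### The arm

A 7-joint arm with a two-finger parallel gripper is mounted at the origin on the work surface. World frame = base frame: x ahead of the robot, y to its left, z up, the work surface at z = 0. Lengths are in m, angles in rad, forces in N, time in s.
With the tool pointing down it reaches from about 0.425 to 0.925 m from the base axis. Payload 6.8 kg.
Tool frame: the origin (TCP) lies on the front face of the gripper's body, between the roots of the fingers; the fingertips stand 73 mm ahead of it and the grasp point (between the pads) lies 54 mm ahead of it (tcp_to_tips is the distance from the TCP to the fingertips, in m); z points along the fingers, x is the direction in which the jaws open and shut, and the axes are right-handed (so a half turn about z gives the same grasp; the last joint's range is limited). The gripper opens to 85 mm and grips with 20 to 120 N. Pads are 22 mm wide; open, the fingers measure 114 mm over their backs; the gripper's body (76 mm by 85 mm) begins 54 mm behind the grasp point. The pads swing forward as they close: fully open they stand 13 mm farther back than shut.
Start: joints at [1.003, 0.477, 0.022, 1.555, -0.011, 1.109, -0.083], TCP at [0.3, -0.605, 0.304] pointing down, gripper open.
Joint ranges: [-2.96, 2.96], [-0.34, 2.1], [-1.41, 1.46], [0.24, 2.44], [-1.37, 4.51], [0.17, 1.92], [-2.96, 2.96]. Speed limits (rad/s): [2.39, 2.39, 3.14, 3.14, 3.14, 3.14, 3.14].

### API

Orientations are given as a unit quaternion [w, x, y, z].
In Python, from station import get_obs, read_camera, hand_in, look_for, silhouettes, tcp_to_tips gives the robot as it stands. The module is installed in compiled form; this text tells all that it offers.
- The arm moves only by the tool apply_moves, never from a script. Its argument "moves" is a list of rows, each a list of 3 entries, a list of its own where there are three numbers: the shift along the tool's x, y, z in units of 25 mm (1.0 is 25 mm), then the turn, a rotation vector about the tool's x, y, z in units of 10 degrees (1.0 is 10 degrees), then the gripper's target within -1 to 1 (fully open at 1, half-way at 0, shut at -1). In form: [[[dx, dy, dz], [rx, ry, rz], jaw], ...]. A call has 1 to 20 rows; each row is the pose to reach, as a shift and turn from the pose commanded when the call began, along the tool's axes at that moment; what a row does not reach only later rows make up. A row lasts 1/8 s, in which the tool goes at most 62.5 mm and 10.7 degrees, less where a joint would pass 70% of its speed; a pose out of reach is approached as far as the arm can. A call with a gripper value outside its range is refused whole. The fingers move at their own pace and stop on an object; "force" is the grip in N (left out, the last holds). Time passes only in rows, so rows that repeat a pose let the fingers close. It gives the time, the measured TCP pose, the force and the opening at its end, in the units of the state.
- get_obs(): the state, without advancing time (a new reading comes with each control period).
- read_camera(name): name is "scene" or "top" or "wrist"; returns a dict with "color" (480x640x3 uint8, red, green, blue), "mtx" (3x3 intrinsics, pixels), "eye" and "rotation" of the camera in the world; the wrist camera has in their place "hand_eye" (4x4, takes a point from camera to tool coordinates, whose origin is the TCP and whose axes are the tool frame's). Camera axes: x right, y up, looking along -z (the intrinsics and any distortion apply to the point x, -y, -z); pixel columns grow to the right and rows downward; lengths in m; the calibration is good to about 2 mm. A picture is of the moment at which its call begins: read the wrist's pose just before it. There is no depth.
- hand_in(): hands the job in, once; it reports no verdict.
Trained networks look in the newest picture that a camera, given by its name, has taken for a name from the list of things; names that differ only in an ending like _2 or _b are one class to them, and where a whole thing is asked for, a point or a joint stands for the part that bears it (a point fixed in the world has none). Each returns a list of dicts, best first, with "conf" (0 to 1); they miss things now and then, are a little off and sometimes report something else, mostly with a low value. They report only what shows in the picture. A call takes as long as a camera call. They do not tell look-alikes from the thing itself.
- look_for(camera, query): "pixel" ([row, column] in pixels, amid what is visible of it).
- silhouettes(camera, query): "mask" (480x640 bool, what is visible of it) and "pixel" ([row, column] in pixels, amid what is visible of it).
The state is a dict: "t": time; "q": joint angles; "joint_vel": joint speeds; "joint_torque": joint torques, N m; "eef_pos": TCP position; "tool_rot": TCP orientation; "contact_force": force on the tool from outside, world axes, zero at the start; "torque": the same for the moment, N m; "gripper_width": opening from 0.0 (shut) to 1.0 (fully open).
Only numpy, scipy, OpenCV 4.12 (cv2) and the standard library are available. Lean on these libraries where they do the work, as an engineer would, in place of code of your own. Each camera call takes 0.05 s, during which the arm holds its last target.

### The job

Slide the cardboard folder of postcards along the wooden bed of the little screw press until it is fully home against the rear stop. Then screw the press foot down with the small inner knob only, clockwise seen from above, until the foot holds the folder firmly but gently (about 10 N, never more than 20), leave the big outer ring at its setting, and let go. Do not jam the folder against the stop, and leave the other things on the stall alone.

Things in the scene. Friction and masses are not known exactly. Their poses are not given: they have to be found in the camera images.
- knob_top (a point): Centre of the top face of the inner knob of the press, on the vertical axis shared by knob, ring, spindle and foot. The knob is a plain round aluminium knob, 26 mm across; its lower edge meets the ring and its grippable side is 15 mm high (with a 2 mm bevel at the top). This point has the press's axes: its x points from the open front of the press to its column; the press's yaw varies. The knob stays at this height while it turns. The knob top is 94.5 mm above the table.
- knob (a joint): Angle of the inner knob, rad. It grows clockwise seen from above, which lowers the foot by 9 mm per rad (range 0 to 2.0; starts at 0 to 0.3). The knob turns against an even friction of about 0.16 N m and stays where it is left; once the foot bites, the torque rises by 0.009 N m for each newton on the folder.
- ring_mark (a point): White mark on the top of the outer ring, 22 mm from the axis. The ring is black plastic, fluted, 56 mm across and 12 mm high, concentric with the knob; its flat top is 16 mm below the top of the knob. It turns very easily (0.02 N m) and holds the dealer's setting; it must stay as it is (mark within 2.5 mm).
- press: The press: origin on the table under the knob axis, x from the open front to the column, z up. Steel base plate 8 mm thick, 150 mm wide, from x = -65 to 145 mm; grey column 60 mm wide from x = 95 to 131 mm; grey arm 46 mm wide, top at 66 mm, reaching forward over the bed to 27 mm in front of the axis. Its arm and column stand lower than the ring. Fixed to the table.
- bed: Light wooden bed of the press, fixed, 140 mm by 120 mm, origin on its underside straight below the knob axis; x as the press. Its top is 12 mm above the origin and 16 mm above the table. Two low guide rails, 104 mm apart and 7 mm high, run along x from -35 to 75 mm; the front edge of the bed is at x = -65 mm.
- bed_stop (a point): Middle of the front face of the rear stop, 75 mm behind the axis, 7 mm above the top of the bed. The stop stands 12 mm above the bed. Axes as the bed.
- folder: Loose cardboard folder with postcards, rigid, 150 mm (x) by 100 mm (y), two stiff boards with cards between, 12 to 17 mm thick depending on how many cards are in it (not known beforehand), about 0.15 kg. Origin at the centre of its underside, x towards the rear stop. It lies on the bed between the guides, pulled out to the front by 25 to 45 mm; when home, its centre is under the knob axis and its front edge is 75 mm in front of it.
- folder_rear (a point): Middle of the rear edge face of the folder, 75 mm from its centre along x, at the height of its underside. Home means that it touches bed_stop.
- foot: Round steel press foot, 40 mm across, 6 mm thick, under the arm on the knob axis; origin at the centre of its underside. It stands about 3 to 11 mm above the folder at the start. It is carried on a stiff spring of 8 N per mm, so about 0.14 rad of the knob takes the force on the folder from 5 to 15 N, and the place where it bites is known only by the torque felt on the knob.
- loupe: Bystander: black loupe, 42 mm across, 38 mm high, standing beside the press. Origin under its centre.
- tape: Bystander: roll of amber tape lying flat, 76 mm across, 24 mm high. Origin under its centre.
- coinbox: Bystander: small grey open box with cards, 75 by 105 mm, 45 mm high. Origin under its centre.
There are look-alikes about, which are no part of the job. Of the things like the folder, leave any that is red; of the rest the larger one is meant. Of the things like the bed, leave any that is blue; of the rest the larger one is meant.

How it is judged:
On the way, in this order (a step that is already met when the one before it is completed fails the run):
1. the folder is home against the rear stop, the foot not yet on it (x of folder_rear in the frame of bed_stop above -0.003 m and contact force between foot and folder below 0.5 N), for 0.1 s.
2. the foot bears on the folder with 5 to 15 N (contact force between foot and folder between 5 and 15 N), for 0.2 s.
At the end, for the whole second after the job is handed in: The folder is within 3 mm of the rear stop and at rest, the foot bears on it with 5 to 15 N, the knob is still, and the outer ring's mark is within 2.5 mm of where it was (all of step 2 and x of folder_rear in the frame of bed_stop above -0.003 m and distance of ring_mark from where it was at the start of the episode below 0.0025 m and velocity of joint knob between -0.02 and 0.02 rad/s and linear speed of folder below 0.01 m/s); the robot touches nothing.
It fails at once if the outer ring is turned: its mark moves more than 2.5 mm (distance of ring_mark from where it was at the start of the episode above 0.0025 m).
It fails at once if the foot presses the folder with more than 20 N (contact force between foot and folder above 20 N).
It fails at once if the folder is jammed: the fingers push on it with more than 30 N (contact force between the fingers and folder above 30 N).
It fails at once if a bystander is moved more than 15 mm (distance of any of loupe, tape, coinbox from where it was at the start of the episode above 0.015 m).
It also fails if it takes over 72 s, if anything falls off the work surface, if the arm or the gripper's body presses on something with over 40 N, if the wrist force passes 120 N, or if a joint passes its speed limit or range.

## Working session

There is one attempt and no reset: what is moved stays moved. The work goes in short steps, Python scripts to look and compute and a tool call to move; the robot and the scene stay as the last step left them, time stands still between calls to the robot, and variables do not carry over. Pictures are saved under pics/ and viewed, and the job is handed in when it is done.

Besides the shell and the picture viewer there is one more tool, called after "Call:" in YAML: its name, and indented under it one key for each argument. apply_moves: Moves the arm, as the interface text tells. Its arguments: {"type":"object","properties":{"moves":{"type":"array"},"force":{"type":"number"}},"required":["moves"]}

```bash
mkdir -p pics; python3 - <<'E'
from station import *
import cv2
o=get_obs()
for k in o: print(k,o[k])
print(tcp_to_tips)
for c in ["scene","top","wrist"]:
    r=read_camera(c); cv2.imwrite(f"pics/{c}0.png",r["color"][:,:,::-1])
    print(c,{k:v for k,v in r.items() if k!="color"})
    for n in ["folder","bed","knob_top","ring_mark","loupe","tape","coinbox","press"]:
        print(n,[(d["pixel"],round(d["conf"],2)) for d in look_for(c,n)])
print(get_obs()["t"])
E
```

```text
t 0.0
q [ 1.00290316  0.47781545  0.02232868  1.5564391  -0.01150252  1.10928339
 -0.08307908]
joint_vel [ 0.00013957  0.00062252 -0.00121106 -0.0013487  -0.00055121  0.00068724
 -0.00040829]
joint_torque [ 2.31116601e-04 -5.96451795e+01  1.60783231e+00 -2.81192654e+01
  1.24570553e-02  9.45960899e-03  3.03198567e-05]
eef_pos [ 0.29934252 -0.60449235  0.3029203 ]
tool_rot [-4.23572414e-04  8.49649219e-01 -5.27347494e-01 -8.03885079e-04]
contact_force [ 0.20477867  0.37572752 -0.258332  ]
torque [-0.03625892  0.01026533 -0.00403018]
gripper_width 1.0012135191434082
0.0726
scene {'mtx': array([[500.66516084,   0.        , 326.60956944],
       [  0.        , 500.66516084, 236.41707871],
       [  0.        ,   0.        ,   1.        ]]), 'eye': array([ 1.07000762, -0.10424915,  0.97457218]), 'rotation': array([0.78304398, 0.22078331, 0.16412772, 0.55781624])}
folder [([254.2, 338.6], 0.89), ([333.4, 213.1], 0.85), ([203.5, 299.2], 0.81)]
bed [([218.7, 202.9], 0.62), ([195.0, 401.9], 0.56), ([301.3, 320.4], 0.55), ([249.3, 249.6], 0.3)]
knob_top [([316.6, 334.7], 0.89)]
ring_mark [([26
[... 692 characters left out ...]
tape [([144.4, 277.6], 0.65)]
coinbox [([218.5, 239.2], 0.77)]
press [([190.6, 336.6], 0.91)]
wrist {'mtx': array([[356.01982071,   0.        , 317.76438305],
       [  0.        , 356.01982071, 240.02773752],
       [  0.        ,   0.        ,   1.        ]]), 'hand_eye': array([[ 9.99999900e-01,  3.34535139e-04, -2.96560418e-04,
         5.51361936e-04],
       [ 2.42230474e-04, -9.62997506e-01, -2.69510193e-01,
        -6.90667636e-02],
       [-3.75747573e-04,  2.69510094e-01, -9.62997491e-01,
        -6.98420330e-02],
       [ 0.00000000e+00,  0.00000000e+00,  0.00000000e+00,
         1.00000000e+00]])}
folder []
bed []
knob_top []
ring_mark []
loupe []
tape []
coinbox []
press []
1.35
```

View pics/scene0.png

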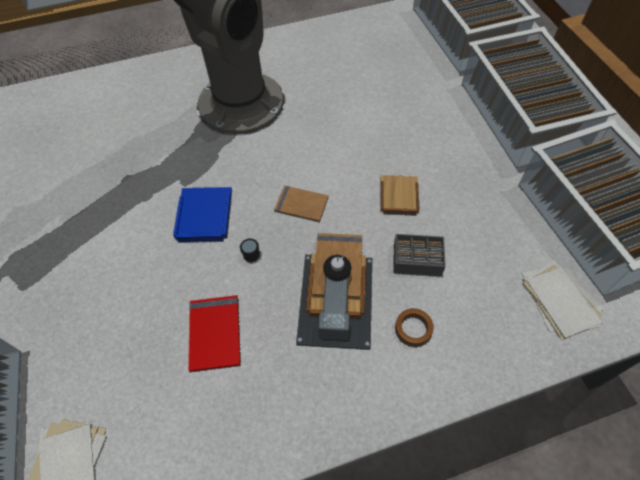

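View pics/top0.png

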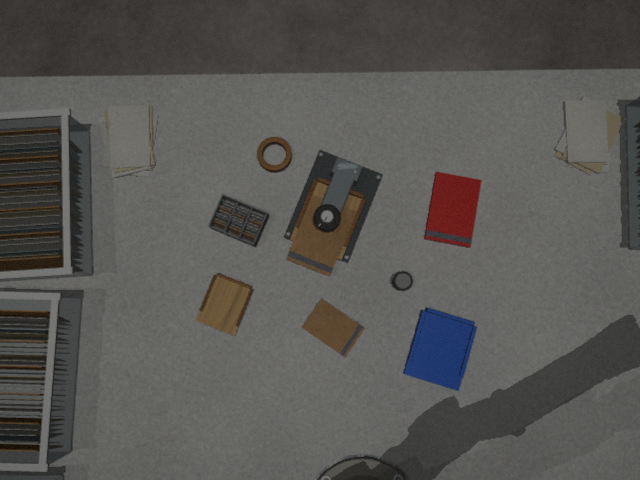

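```bash
cat > h.py <<'E'
import numpy as np, cv2
from station import *
from scipy.spatial.transform import Rotation as R
def RQ(q): q=np.asarray(q); return R.from_quat([q[1],q[2],q[3],q[0]]).as_matrix()
def cam(r,o=None):
    if "eye" in r: return r["eye"],RQ(r["rotation"])
    T=np.eye(4);T[:3,:3]=RQ(o["tool_rot"]);T[:3,3]=o["eef_pos"]
    T=T@r["hand_eye"]; return T[:3,3],T[:3,:3]
def ray(r,px,z,o=None):
    e,M=cam(r,o);K=r["mtx"]
    d=M@np.array([(px[1]-K[0,2])/K[0,0],-(px[0]-K[1,2])/K[1,1],-1])
    return e+d*(z-e[2])/d[2]
def proj(r,p,o=None):
    e,M=cam(r,o);K=r["mtx"];c=M.T@(np.asarray(p)-e)
    return np.array([K[1,2]-K[1,1]*c[1]/-c[2],K[0,2]+K[0,0]*c[0]/-c[2]])
E
python3 - <<'E'
from h import *
for c,box in [("top",(130,290,240,420)),("scene",(220,360,280,390))]:
    r=read_camera(c)
    im=r["color"]; a,b,x,y=box
    z=cv2.resize(im[a:b,x:y],None,fx=4,fy=4,interpolation=cv2.INTER_CUBIC)
    z=np.clip(z.astype(float)*1.6,0,255).astype(np.uint8)
    cv2.imwrite(f"pics/z_{c}.png",z[:,:,::-1])
    for n in ["knob_top","ring_mark","folder","bed","press"]:
        for d in silhouettes(c,n):
            m=d["mask"]; ys,xs=np.nonzero(m)
            rr=cv2.minAreaRect(np.c_[xs,ys].astype(np.float32))
            print(c,n,d["pixel"],round(d["conf"],2),m.sum(),(ys.mean().round(1),xs.mean().round(1)),rr)
E
```

```text
top knob_top [192.6, 338.6] 0.72 3906 (np.float64(194.7), np.float64(337.8)) ((333.20477294921875, 205.86415100097656), (69.6384048461914, 95.65194702148438), 21.614778518676758)
top ring_mark [217.6, 323.0] 0.55 489 (np.float64(217.8), np.float64(326.2)) ((326.5, 217.5), (27.0, 27.0), 90.0)
top folder [323.9, 335.2] 0.78 1856 (np.float64(327.4), np.float64(333.0)) ((332.8822326660156, 327.3060302734375), (52.87854766845703, 35.86577606201172), 34.2868766784668)
top folder [207.9, 456.4] 0.69 3235 (np.float64(209.5), np.float64(452.7)) ((452.6891784667969, 209.36485290527344), (47.18251037597656, 69.540771484375), 9.462322235107422)
top folder [239.9, 315.6] 0.6 2595 (np.float64(240.6), np.float64(318.9)) ((320.7241516113281, 235.18966674804688), (47.16661834716797, 70.74992370605469), 21.801406860351562)
top bed [205.1, 343.3] 0.91 1015 (np.float64(207.8), np.float64(333.1)) ((328.31036376953125, 217.72415161132812), (56.07999038696289, 69.07866668701172), 21.801410675048828)
top bed [307.5, 223.0] 0.79 2256 (np.float64(303.6), np.float64(224.4)) ((224.57791137695312, 303.6198730468
[... 1109 characters left out ...]
 np.float64(337.9)) ((336.7902526855469, 265.4534912109375), (48.272003173828125, 64.26018524169922), 2.2025980949401855)
scene folder [332.8, 210.9] 0.57 3592 (np.float64(333.7), np.float64(213.7)) ((213.25762939453125, 333.09429931640625), (75.33695220947266, 52.14268112182617), 88.72696685791016)
scene bed [216.7, 200.5] 0.91 2840 (np.float64(214.4), np.float64(202.5)) ((202.0, 214.5), (55.0, 58.0), 90.0)
scene bed [195.1, 400.9] 0.78 1453 (np.float64(194.8), np.float64(399.3)) ((399.5, 195.0), (40.0, 37.0), 90.0)
scene press [316.6, 338.6] 0.89 4480 (np.float64(309.5), np.float64(334.9)) ((335.42230224609375, 301.1098327636719), (74.27882385253906, 92.47771453857422), 3.2704875469207764)
```

View pics/z_top.png

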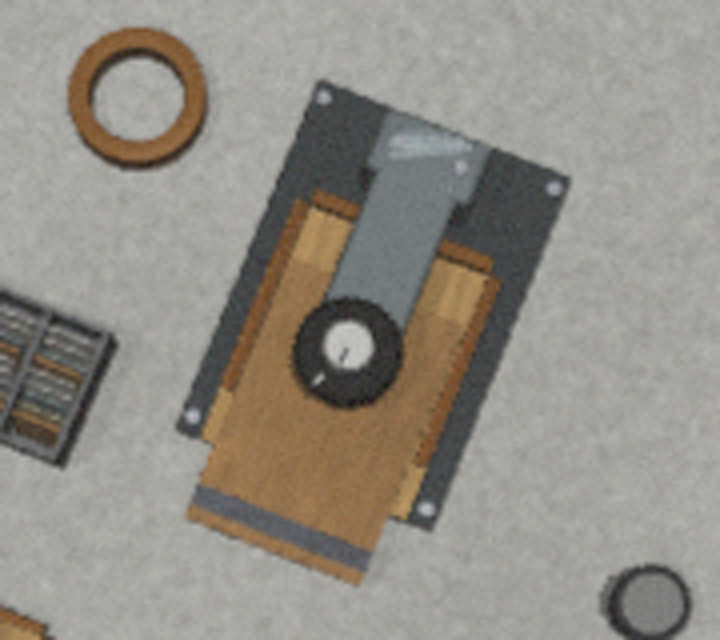

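View pics/z_scene.png

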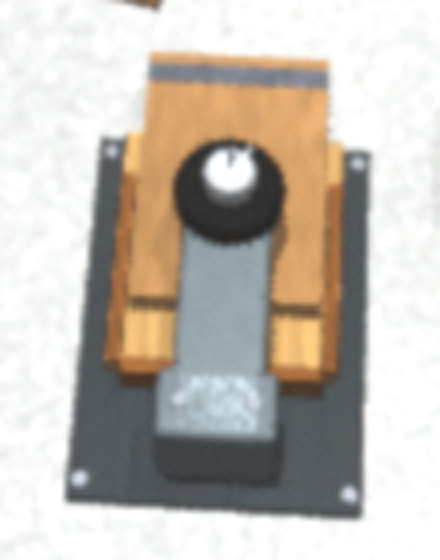

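```bash
python3 - <<'E'
from h import *
r=read_camera("top")
P=lambda x,y,z: ray(r,(130+(y+.5)/4-.5,240+(x+.5)/4-.5),z)
pts={}
for n,x,y,z in [("knob",349,344,.0945),("ring",348,352,.0785),("TL",320,80,.008),("TR",570,178,.008),("BL",178,430,.008),("BR",436,530,.008),("fFL",187,517,.03),("fFR",360,585,.03),("fRL",296,256,.03),("fRR",458,318,.03),("stopL",316,200,.028),("stopR",490,262,.028)]:
    pts[n]=P(x,y,z); print(n,pts[n].round(4))
for a,b in [("BL","TL"),("BR","TR"),("fFL","fRL"),("fFR","fRR")]:
    d=pts[b]-pts[a];print(a,b,np.linalg.norm(d),np.degrees(np.arctan2(d[1],d[0])))
for a,b in [("TR","TL"),("BR","BL"),("fFR","fFL"),("stopR","stopL")]:
    d=pts[b]-pts[a];print(a,b,np.linalg.norm(d),np.degrees(np.arctan2(d[1],d[0]))-90)
s=read_camera("scene")
Q=lambda x,y,z: ray(s,(220+(y+.5)/4-.5,280+(x+.5)/4-.5),z)
for n,x,y,z in [("knob",229,171,.0945),("ring",230,190,.0785),("fF1",149,55,.03),("fF2",328,60,.03),("fr1",132,299,.03),("fr2",322,310,.03),("TL",65,502,.008),("TR",360,517,.008),("BL",100,137,.008),("BR",372,153,.008)]: print(n,Q(x,y,z).round(4))
for c,q in (("top",r),("scene",s)):
  for n in ["loupe","tape","coinbox"]:
    d=look_for(c,n)
    for k in d: print(c,n,k["conf"],ray(q,k["pixel"],.03).round(3))
c=np.mean([pts[k] for k in ["TL","TR","BL","BR"]],0);print(c)
E
```

```text
knob [0.6116 0.0647 0.0945]
ring [0.6099 0.0651 0.0785]
TL [0.772  0.0774 0.008 ]
TR [ 0.715  -0.0586  0.008 ]
BL [0.5793 0.157  0.008 ]
BR [0.523  0.0186 0.008 ]
fFL [0.5302 0.1513 0.03  ]
fFR [0.4928 0.0602 0.03  ]
fRL [0.6697 0.0917 0.03  ]
fRR [0.6348 0.0055 0.03  ]
stopL [0.7005 0.0805 0.028 ]
stopR [ 0.6653 -0.0124  0.028 ]
BL TL 0.2084476234777284 -22.449635342053792
BR TR 0.2069223520208095 -21.903225813914574
fFL fRL 0.15168315320534587 -23.1373317383796
fFR fRR 0.1520986364213092 -21.08921253885107
TR TL 0.14746591756587757 -22.716785484054384
BR BL 0.14944003068129502 -22.12485220384903
fFR fFL 0.09839747275138964 -22.321425719264198
stopR stopL 0.09939315424188915 -20.787040153357296
knob [0.6129 0.064  0.0945]
ring [0.6151 0.0639 0.0785]
fF1 [0.495  0.0589 0.03  ]
fF2 [0.531  0.1519 0.03  ]
fr1 [0.6342 0.0035 0.03  ]
fr2 [0.6724 0.0943 0.03  ]
TL [ 0.7194 -0.0603  0.008 ]
TR [0.775  0.0764 0.008 ]
BL [0.5239 0.0199 0.008 ]
BR [0.5833 0.159  0.008 ]
top loupe 0.53 [ 0.477 -0.089  0.03 ]
top tape 0.95 [0.782 0.191 0.03 ]
scene loupe 0.87 [ 0.484 -0.096  0.03 ]
scene loupe 0.52 [0.568 0.085 0.03 ]
scene tape 0.83 [0.779 0.155 0.03 ]
scene tape 0.65 [0.599 0.071 0.03 ]
scene coinbox 0.79 [0.614 0.255 0.03 ]
[0.6473393  0.04857334 0.008     ]
```

```bash
cat >> h.py <<'E'
U=np.array([np.cos(np.radians(-22.2)),np.sin(np.radians(-22.2)),0]); V=np.array([-U[1],U[0],0]); AX=np.array([.612,.064,0])
def press(px,py,z): return AX+U*px+V*py+np.array([0,0,z])
def plan(p,xang,o=None):
    o=o or get_obs(); M=RQ(o["tool_rot"]); d=M.T@(np.asarray(p)-o["eef_pos"])
    a=np.radians(xang); x=np.array([np.cos(a),np.sin(a),0]); z=np.array([0,0,-1.]); T=np.c_[x,np.cross(z,x),z]
    rv=R.from_matrix(M.T@T).as_rotvec()
    print("shift",(d/.025).round(3),"rot",(np.degrees(rv)/10).round(3))
def st(o=None):
    o=o or get_obs(); p=o["eef_pos"]-AX; M=RQ(o["tool_rot"])
    print("t",round(o["t"],2),"press",np.round([p@U,p@V,p[2]],4),"xang",np.degrees(np.arctan2(M[1,0],M[0,0])).round(2),"F u,v,z",np.round([o["contact_force"]@U,o["contact_force"]@V,o["contact_force"][2]],2),"T",np.round(o["torque"],3),"w",round(o["gripper_width"],3))
E
python3 - <<'E'
from h import *
print(press(-.14,0,.2)); plan(press(-.14,0,.2),67.8); st()
E
```

```text
[0.48237812 0.11689771 0.2       ]
shift [-22.628 -19.367   4.156] rot [  0.      0.    -13.146]
t 2.35 press [-0.0365 -0.7374  0.3039] xang -63.66 F u,v,z [ 0.54  0.69 -0.26] T [ 0.035  0.056 -0.006] w 0.997
```

Call:
apply_moves:
  moves:
    - [[-22.63,-19.37,4.15],[0,0,-13.15],0]
    - [[-22.63,-19.37,4.15],[0,0,-13.15],0]
    - [[-22.63,-19.37,4.15],[0,0,-13.15],0]
    - [[-22.63,-19.37,4.15],[0,0,-13.15],0]
    - [[-22.63,-19.37,4.15],[0,0,-13.15],0]
    - [[-22.63,-19.37,4.15],[0,0,-13.15],0]
    - [[-22.63,-19.37,4.15],[0,0,-13.15],0]
    - [[-22.63,-19.37,4.15],[0,0,-13.15],0]
    - [[-22.63,-19.37,4.15],[0,0,-13.15],0]
    - [[-22.63,-19.37,4.15],[0,0,-13.15],0]
    - [[-22.63,-19.37,4.15],[0,0,-13.15],0]
    - [[-22.63,-19.37,4.15],[0,0,-13.15],0]
    - [[-22.63,-19.37,4.15],[0,0,-13.15],0]
    - [[-22.63,-19.37,4.15],[0,0,-13.15],0]
    - [[-22.63,-19.37,4.15],[0,0,-13.15],0]
    - [[-22.63,-19.37,4.15],[0,0,-13.15],0]
    - [[-22.63,-19.37,4.15],[0,0,-13.15],0]
    - [[-22.63,-19.37,4.15],[0,0,-13.15],0]
  force: 60

```text
t: 4.6
eef_pos: [0.4825, 0.1166, 0.2003]
tool_rot: [0.0, 0.83, 0.558, 0.0]
contact_force: [-0.5, 0.8, -0.1]
gripper_width: 0.501
```

```bash
python3 - <<'E'
from h import *
st(); o=get_obs(); r=read_camera("wrist"); cv2.imwrite("pics/w1.png",r["color"][:,:,::-1])
for n in ["knob_top","ring_mark","folder"]:
  for d in silhouettes("wrist",n): print(n,d["pixel"],d["conf"],d["mask"].sum())
for n,p in [("axis",press(0,0,.0945)),("fF",press(-.108,0,.03)),("loupe",[.48,-.09,.03])]: print(n,proj(r,p,o))
plan(press(-.14,0,.085),67.8)
E
```

```text
t 4.6 press [-1.398e-01 -2.000e-04  2.003e-01] xang 67.8 F u,v,z [-0.75  0.6  -0.07] T [-0.039  0.032 -0.007] w 0.501
knob_top [401.3, 319.7] 0.61 227
knob_top [455.2, 475.2] 0.37 622
folder [138.0, 180.7] 0.89 17736
folder [342.1, 319.7] 0.84 13412
axis [480.61682517 317.86365775]
fF [282.24753445 317.86786191]
loupe [336.25669901  63.96738889]
shift [-4.000e-03 -2.000e-03  4.607e+00] rot [ 0.    -0.     0.004]
```

View pics/w1.png

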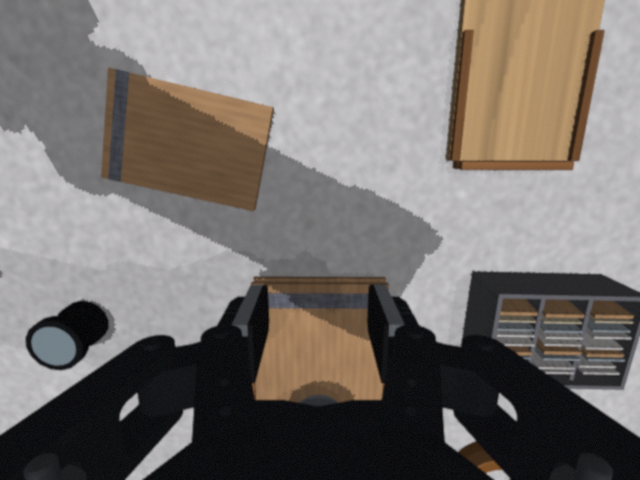

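Call:
apply_moves:
  moves:
    - [[0,0,2],[0,0,0],0]
    - [[0,0,3.5],[0,0,0],0]
    - [[0,0,4.6],[0,0,0],0]
    - [[0,0,4.6],[0,0,0],0]
    - [[0,0.2,4.6],[0,0,0],0]
    - [[0,0.4,4.6],[0,0,0],0]
    - [[0,0.6,4.6],[0,0,0],0]
    - [[0,0.8,4.6],[0,0,0],0]
    - [[0,0.9,4.6],[0,0,0],0]
    - [[0,1.0,4.6],[0,0,0],0]
    - [[0,1.1,4.6],[0,0,0],0]

```text
t: 6.18
eef_pos: [0.5078, 0.1067, 0.0851]
tool_rot: [-0.0, 0.83, 0.558, -0.0]
contact_force: [-1.3, 1.7, 0.4]
gripper_width: 0.498
```

```bash
python3 - <<'E'
from h import *
st(); o=get_obs(); r=read_camera("wrist"); cv2.imwrite("pics/w2.png",r["color"][:,:,::-1])
r=read_camera("scene"); cv2.imwrite("pics/s2.png",cv2.resize(r["color"][180:330,260:400],None,fx=4,fy=4)[:,:,::-1])
st()
E
```

```text
t 6.17 press [-0.1126  0.0002  0.0851] xang 67.86 F u,v,z [-1.83  1.13  0.44] T [ 0.075  0.294 -0.017] w 0.498
t 6.28 press [-0.1121  0.0002  0.0851] xang 67.83 F u,v,z [-0.15  0.04 -0.45] T [0.037 0.058 0.03 ] w 0.502
```

View pics/w2.png

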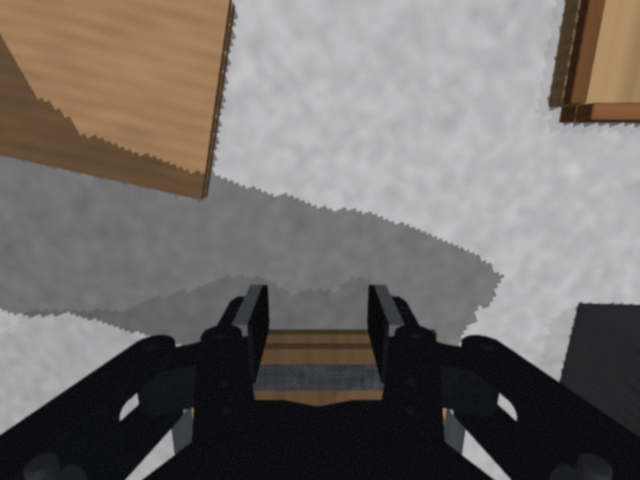

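View pics/s2.png

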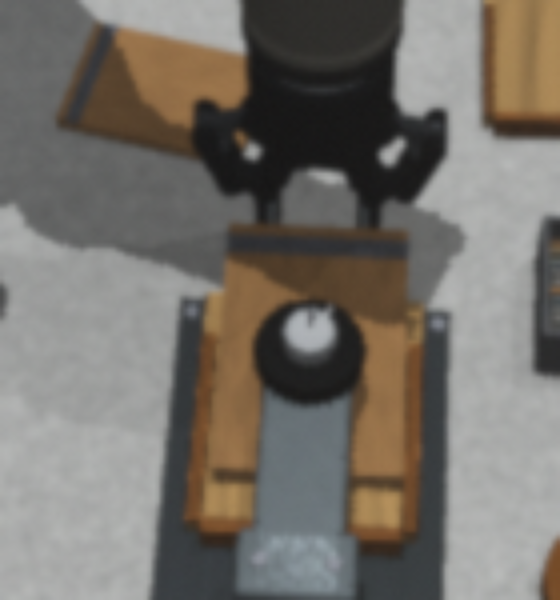

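Call:
apply_moves:
  moves:
    - [[0,0.1,0],[0,0,0],0]
    - [[0,0.2,0],[0,0,0],0]
    - [[0,0.3,0],[0,0,0],0]
    - [[0,0.4,0],[0,0,0],0]
    - [[0,0.5,0],[0,0,0],0]
    - [[0,0.6,0],[0,0,0],0]

```text
t: 7.02
eef_pos: [0.522, 0.1008, 0.0851]
tool_rot: [0.0, 0.83, 0.558, -0.0]
contact_force: [0.2, 1.0, -1.4]
gripper_width: 0.502
```

```bash
python3 - <<'E'
from h import *
st(); r=read_camera("scene"); cv2.imwrite("pics/s3.png",cv2.resize(r["color"][180:330,260:400],None,fx=4,fy=4)[:,:,::-1])
r=read_camera("top"); cv2.imwrite("pics/t3.png",cv2.resize(r["color"][130:290,240:420],None,fx=4,fy=4)[:,:,::-1])
st()
E
```

```text
t 7.03 press [-0.0972  0.0001  0.0851] xang 67.84 F u,v,z [-0.22  0.98 -1.38] T [0.097 0.115 0.025] w 0.502
t 7.12 press [-0.097   0.0001  0.0852] xang 67.82 F u,v,z [ 0.25  0.11 -0.4 ] T [-0.005 -0.019  0.03 ] w 0.497
```

View pics/s3.png

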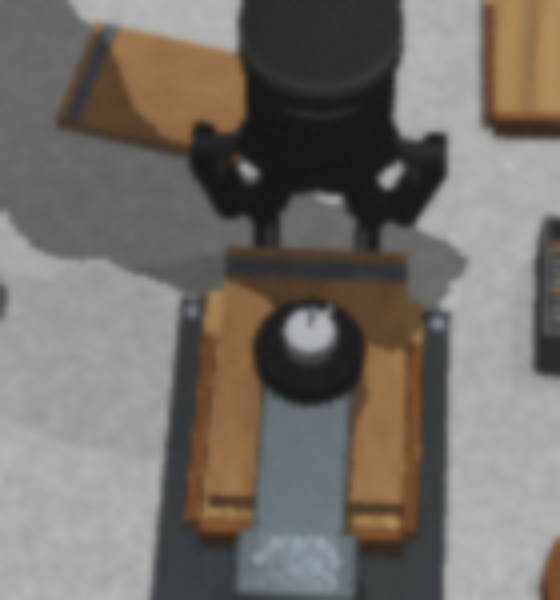

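View pics/t3.png

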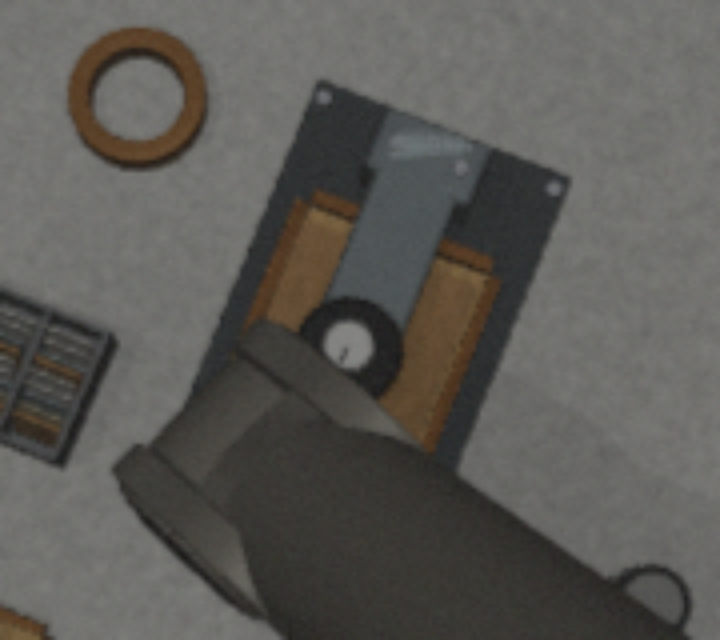

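Call:
apply_moves:
  moves:
    - [[0,0.08,0],[0,0,0],0]
    - [[0,0.16,0],[0,0,0],0]
    - [[0,0.24,0],[0,0,0],0]
    - [[0,0.28,0],[0,0,0],0]

```text
t: 7.62
eef_pos: [0.5284, 0.0983, 0.0852]
tool_rot: [-0.0, 0.83, 0.558, 0.0]
contact_force: [-1.9, 0.7, 0.8]
gripper_width: 0.503
```

```bash
python3 - <<'E'
from h import *
st(); r=read_camera("scene"); cv2.imwrite("pics/s4.png",cv2.resize(r["color"][270:330,290:380],None,fx=8,fy=8,interpolation=cv2.INTER_CUBIC)[:,:,::-1])
st()
E
```

```text
t 7.62 press [-0.0904  0.0002  0.0852] xang 67.84 F u,v,z [-2.05 -0.13  0.85] T [0.098 0.352 0.043] w 0.503
t 7.67 press [-0.0902  0.0002  0.0852] xang 67.84 F u,v,z [-2.22  0.17  0.45] T [ 0.146  0.168 -0.058] w 0.502
```

View pics/s4.png

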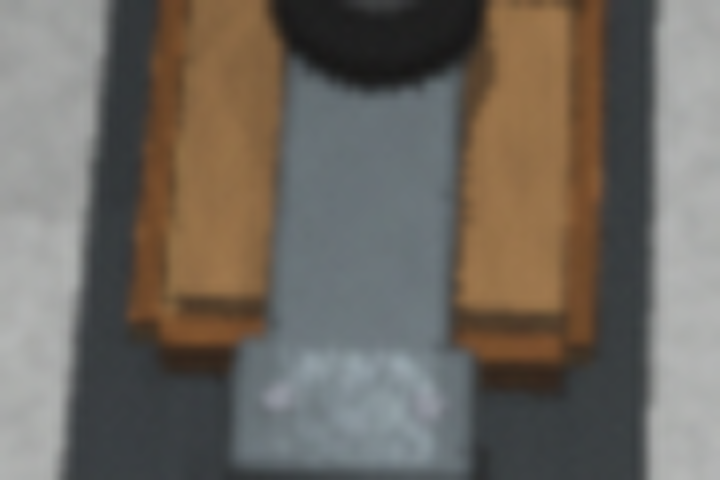

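Call:
apply_moves:
  moves:
    - [[0,0.03,0],[0,0,0],0]
    - [[0,0.06,0],[0,0,0],0]

```text
t: 7.92
eef_pos: [0.5296, 0.0978, 0.0852]
tool_rot: [-0.0, 0.83, 0.558, -0.0]
contact_force: [-2.4, 0.7, 1.1]
gripper_width: 0.499
```

```bash
python3 -c "
from h import *
st();read_camera('scene');st()"
```

```text
t 7.92 press [-0.089   0.0002  0.0852] xang 67.85 F u,v,z [-2.49 -0.29  1.06] T [0.189 0.315 0.039] w 0.499
t 7.97 press [-0.0889  0.0002  0.0852] xang 67.85 F u,v,z [-1.64  0.38  1.3 ] T [0.095 0.241 0.054] w 0.499
```

Call:
apply_moves:
  moves:
    - [[0,0.03,0],[0,0,0],0]
    - [[0,0.06,0],[0,0,0],0]

```text
t: 8.22
eef_pos: [0.5311, 0.0972, 0.0852]
tool_rot: [0.0, 0.83, 0.558, -0.0]
contact_force: [-2.5, 1.0, 0.8]
gripper_width: 0.497
```

```bash
python3 -c "
from h import *
st();read_camera('scene');st()"
```

```text
t 8.22 press [-0.0874  0.0001  0.0852] xang 67.85 F u,v,z [-2.68  0.01  0.77] T [0.205 0.377 0.009] w 0.497
t 8.28 press [-0.0873  0.0002  0.0852] xang 67.84 F u,v,z [-2.11 -0.26  1.22] T [ 0.156  0.293 -0.053] w 0.497
```

Call:
apply_moves:
  moves:
    - [[0,0.03,0],[0,0,0],0]
    - [[0,0.05,0],[0,0,0],0]

```text
t: 8.52
eef_pos: [0.5317, 0.097, 0.0851]
tool_rot: [-0.0, 0.83, 0.558, -0.0]
contact_force: [-4.3, 1.5, 4.2]
gripper_width: 0.5
```

```bash
python3 -c "
from h import *
st();r=read_camera('scene');st()
cv2.imwrite('pics/s5.png',cv2.resize(r['color'][270:330,290:380],None,fx=8,fy=8,interpolation=cv2.INTER_CUBIC)[:,:,::-1])"
```

```text
t 8.53 press [-0.0868  0.0002  0.0851] xang 67.86 F u,v,z [-4.55 -0.26  4.15] T [ 0.324  0.901 -0.069] w 0.5
t 8.57 press [-0.0867  0.0002  0.0851] xang 67.86 F u,v,z [-4.7   0.45  3.45] T [ 0.274  0.791 -0.04 ] w 0.496
```

View pics/s5.png

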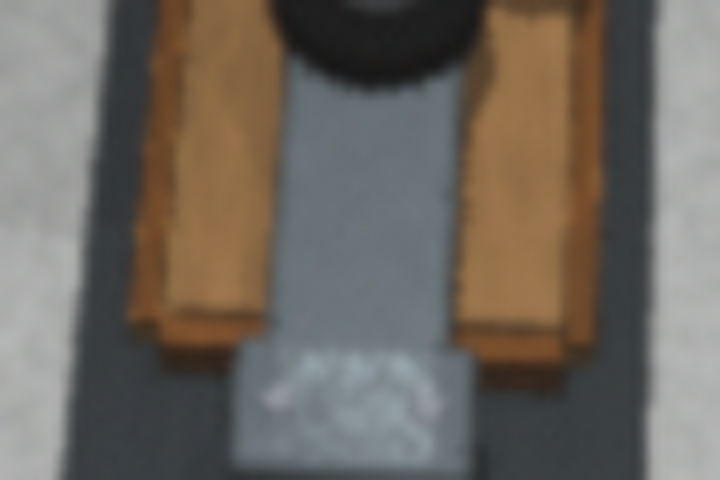

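Call:
apply_moves:
  moves:
    - [[0,0.03,0],[0,0,0],0]
    - [[0,0.03,0],[0,0,0],0]

```text
t: 8.82
eef_pos: [0.5319, 0.0969, 0.0851]
tool_rot: [-0.001, 0.83, 0.558, -0.001]
contact_force: [-5.7, 2.8, 4.2]
gripper_width: 0.505
```

```bash
python3 -c "
from h import *
st();r=read_camera('scene');st()
plan(press(-.14,0,.085),67.8)"
```

```text
t 8.82 press [-0.0866  0.0002  0.0851] xang 67.88 F u,v,z [-6.31  0.43  4.18] T [ 0.419  1.226 -0.013] w 0.505
t 8.88 press [-0.0867  0.0002  0.085 ] xang 67.87 F u,v,z [-5.48 -0.27  5.33] T [ 0.42   1.292 -0.081] w 0.498
shift [-0.004 -2.134  0.005] rot [-0.01   0.004  0.007]
```

Call:
apply_moves:
  moves:
    - [[0,-0.5,0],[0,0,0],0]
    - [[0,-1.5,0],[0,0,0],0]
    - [[0,-2.0,-0.5],[0,0,0],0]
    - [[0,-2.0,-3],[0,0,0],0.3]
    - [[0,-1,-5],[0,0,0],0.3]
    - [[0,1.5,-6.6],[0,0,0],0.3]
    - [[0,4,-6.6],[0,0,0],0.3]
    - [[0,4.6,-6.6],[0,0,0],0.3]
    - [[0,4.6,-6.6],[0,0,0],0.3]
    - [[0,4.6,-6.6],[0,0,0],0.3]
    - [[0,4.6,-6.6],[0,0,0],0.3]

```text
t: 10.25
eef_pos: [0.6383, 0.054, 0.2504]
tool_rot: [-0.0, 0.829, 0.559, -0.0]
contact_force: [0.8, -0.2, -0.4]
gripper_width: 0.648
```

```bash
python3 - <<'E'
from h import *
st(); o=get_obs(); print(o["q"].round(2)); r=read_camera("wrist"); cv2.imwrite("pics/w6.png",r["color"][:,:,::-1])
print(proj(r,press(0,0,.0945),o),proj(r,press(0,0,.0785),o))
for n in ["knob_top","ring_mark"]:
  for d in look_for("wrist",n): print(n,d)
E
```

```text
t 10.25 press [0.0281 0.0007 0.2504] xang 67.95 F u,v,z [ 0.84  0.1  -0.42] T [-0.037  0.018  0.023] w 0.648
[ 0.29  0.56 -0.67  1.66  0.39  1.06  0.69]
[203.85320465 316.53274997] [199.84749992 316.62824438]
knob_top {'pixel': [259.2, 319.7], 'conf': 0.63}
ring_mark {'pixel': [181.8, 312.7], 'conf': 0.67}
```

View pics/w6.png

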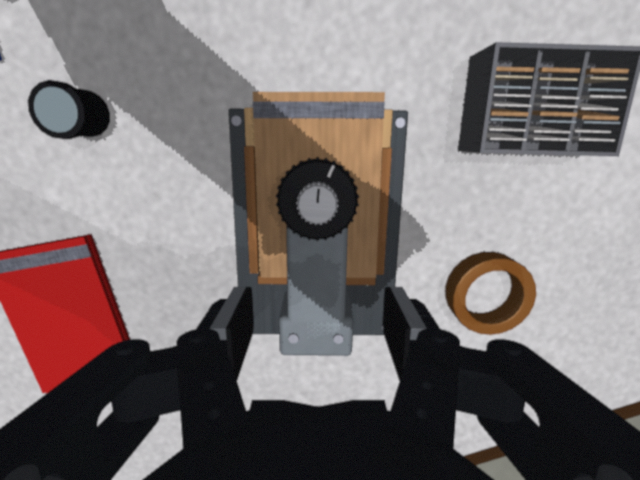

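```bash
python3 - <<'E'
from h import *
o=get_obs(); r=read_camera("wrist"); im=r["color"]
z=cv2.resize(im[140:260,260:375],None,fx=5,fy=5,interpolation=cv2.INTER_CUBIC); cv2.imwrite("pics/w7.png",z[:,:,::-1])
g=cv2.cvtColor(im,cv2.COLOR_RGB2GRAY)
# knob: bright blob within
m=(g>95).astype(np.uint8); yy,xx=np.mgrid[:480,:640]; m[(yy-203)**2+(xx-317.5)**2>27**2]=0
n,l,s,c=cv2.connectedComponentsWithStats(m)
for i in range(1,n): 
    if s[i,4]>20: print(s[i],c[i])
k=l==l[206,311]; pts=cv2.findNonZero(k.astype(np.uint8)); print(cv2.minEnclosingCircle(cv2.convexHull(pts)))
# ring dark
m=(g<48).astype(np.uint8); m[(yy-200)**2+(xx-317.5)**2>46**2]=0
n,l,s,c=cv2.connectedComponentsWithStats(m); i=1+np.argmax(s[1:,4]); print(s[i])
h=cv2.convexHull(cv2.findNonZero((l==i).astype(np.uint8))); print(cv2.minEnclosingCircle(h),cv2.fitEllipse(h))
print("pred ring radius px",28*proj(r,press(0,.001,.0785),o)[1]-28*proj(r,press(0,0,.0785),o)[1])
st()
E
```

```text
[ 299  182   39   41 1141] [317.49780894 202.94303243]
((317.82177734375, 202.10891723632812), 20.143505096435547)
[ 277  156   82   83 3639]
((317.0, 197.42857360839844), 41.428672790527344) ((317.1374206542969, 197.56239318847656), (81.66558074951172, 82.0333480834961), 115.60338592529297)
pred ring radius px 41.00635689797309
t 10.45 press [0.029  0.0004 0.2504] xang 67.89 F u,v,z [0.43 0.03 0.29] T [-0.005 -0.005  0.003] w 0.65
```

View pics/w7.png

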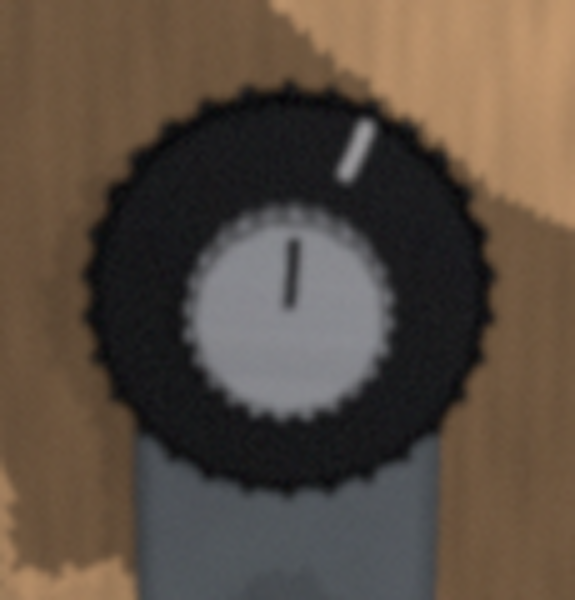

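```bash
python3 - <<'E'
from h import *
o=get_obs(); r=read_camera("wrist")
for px,z in [((202.7,317.6),.0945),((197.8,317.1),.077)]:
    p=ray(r,px,z,o); d=p-AX; print(p.round(4),d@U,d@V)
    print(proj(r,press(0,0,z),o))
E
```

```text
[0.6123 0.0643 0.0945] 0.00019583997871135987 0.00043349664230977406
[202.39541889 316.92231592]
[0.6118 0.0641 0.077 ] -0.00022396967059879735 7.040489298896017e-05
[198.12438759 316.99721612]
```

```bash
python3 - <<'E'
from h import *
r=read_camera("wrist"); H=np.linalg.inv(r["hand_eye"]);K=r["mtx"]; w=get_obs()["gripper_width"]
for zt in [.056,.06,.064,.068,.0726,.08,.086]:
  out=[]
  for y in (-.011,.011):
    c=H@np.array([-.085*w/2,y,zt,1]); out.append((round(K[1,2]-K[1,1]*c[1]/-c[2],1),round(K[0,2]+K[0,0]*c[0]/-c[2],1)))
  print(zt,out)
cv2.imwrite("pics/w8.png",cv2.resize(r["color"][260:400,170:320],None,fx=5,fy=4)[:,:,::-1])
E
```

```text
0.056 [(np.float64(292.8), np.float64(245.1)), (np.float64(343.6), np.float64(248.2))]
0.06 [(np.float64(288.6), np.float64(247.1)), (np.float64(338.3), np.float64(250.0))]
0.064 [(np.float64(284.7), np.float64(249.0)), (np.float64(333.2), np.float64(251.8))]
0.068 [(np.float64(280.9), np.float64(250.8)), (np.float64(328.4), np.float64(253.4))]
0.0726 [(np.float64(276.8), np.float64(252.8)), (np.float64(323.1), np.float64(255.2))]
0.08 [(np.float64(270.7), np.float64(255.7)), (np.float64(315.2), np.float64(257.9))]
0.086 [(np.float64(266.2), np.float64(257.9)), (np.float64(309.3), np.float64(260.0))]
```

View pics/w8.png

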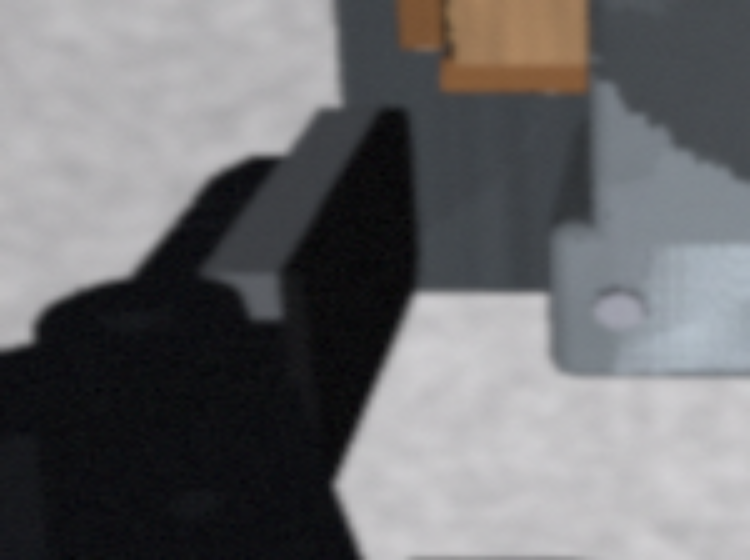

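Call:
apply_moves:
  moves:
    - [[0,-1.15,1],[0,0,0],0.3]
    - [[0,-1.15,2],[0,0,0],0.3]
    - [[0,-1.15,3],[0,0,0],0.3]
    - [[0,-1.15,3.4],[0,0,0],0.3]
    - [[0,-1.15,3.4],[0,0,0],0.3]
    - [[0,-1.15,3.4],[0,0,0],0.3]
  force: 60

```text
t: 11.3
eef_pos: [0.6135, 0.0642, 0.1662]
tool_rot: [0.0, 0.83, 0.558, 0.001]
contact_force: [0.1, -0.1, 0.1]
gripper_width: 0.649
```

```bash
python3 - <<'E'
from h import *
st();plan(press(.0001,.0002,.152),67.8)
r=read_camera("wrist"); cv2.imwrite("pics/w9.png",r["color"][:,:,::-1])
r=read_camera("scene"); cv2.imwrite("pics/s9.png",cv2.resize(r["color"][200:300,270:400],None,fx=6,fy=6)[:,:,::-1])
E
```

```text
t 11.3 press [0.0013 0.0007 0.1662] xang 67.84 F u,v,z [ 0.12 -0.06  0.09] T [ 0.011 -0.014 -0.001] w 0.649
shift [-0.02  -0.049  0.568] rot [ 0.008 -0.005  0.004]
```

View pics/w9.png

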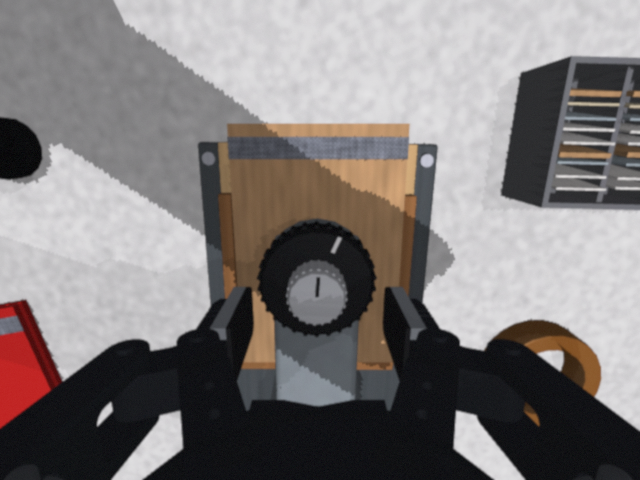

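View pics/s9.png

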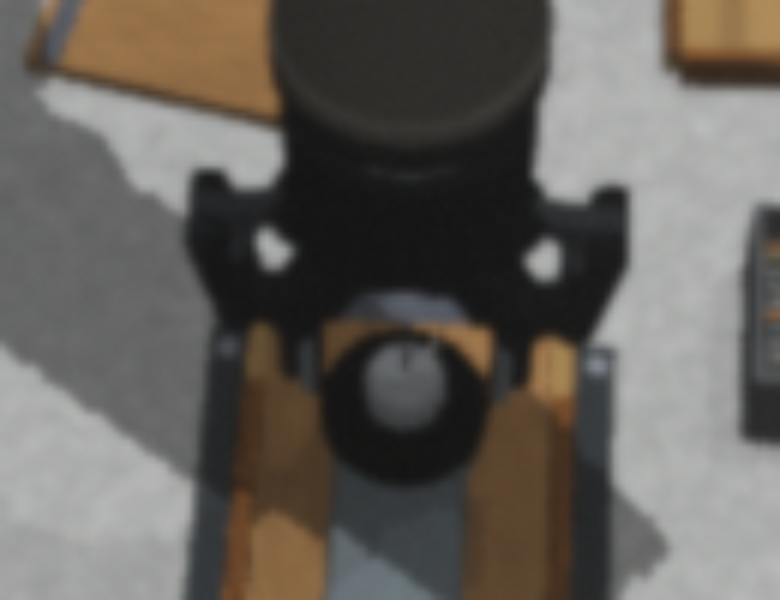

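Call:
apply_moves:
  moves:
    - [[0,-0.04,0.55],[0,0,0],0.3]
    - [[0,-0.04,0.55],[0,0,0],0.3]
    - [[0,-0.04,0.55],[0,0,0],0.0]
    - [[0,-0.04,0.55],[0,0,0],-0.2]

```text
t: 11.9
eef_pos: [0.612, 0.0644, 0.1515]
tool_rot: [0.0, 0.83, 0.558, 0.0]
contact_force: [0.0, 1.0, -0.1]
gripper_width: 0.394
```

```bash
python3 - <<'E'
from h import *
st()
r=read_camera("wrist"); cv2.imwrite("pics/w10.png",r["color"][:,:,::-1])
r=read_camera("scene"); cv2.imwrite("pics/s10.png",cv2.resize(r["color"][200:300,270:400],None,fx=6,fy=6)[:,:,::-1])
st()
E
```

```text
t 11.9 press [-1.000e-04  3.000e-04  1.515e-01] xang 67.85 F u,v,z [-0.35  0.9  -0.14] T [0.03  0.067 0.024] w 0.394
t 12.0 press [-1.000e-04  3.000e-04  1.516e-01] xang 67.84 F u,v,z [-0.84 -0.14  0.11] T [ 0.017 -0.011  0.006] w 0.401
```

View pics/w10.png

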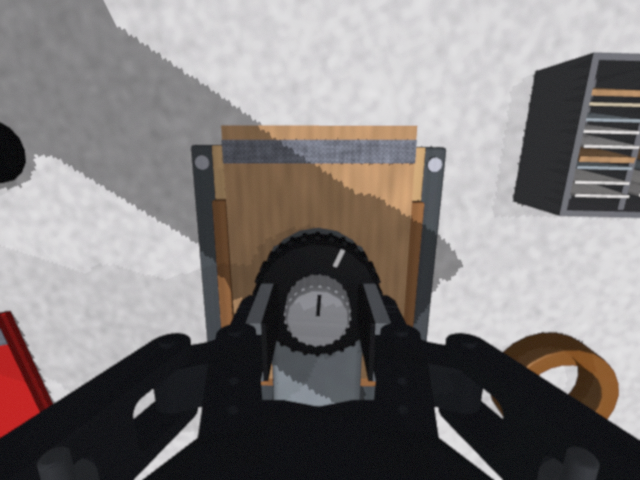

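View pics/s10.png

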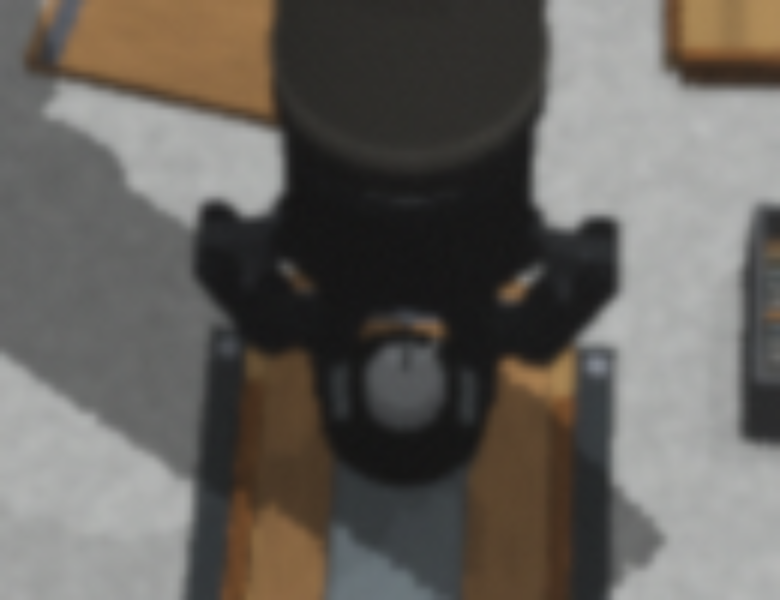

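Call:
apply_moves:
  moves:
    - [[0,0,0],[0,0,0],-0.35]
    - [[0,0,0],[0,0,0],-0.6]
    - [[0,0,0],[0,0,0],-1]
    - [[0,0,0],[0,0,0],-1]
    - [[0,0,0],[0,0,0],-1]

```text
t: 12.62
eef_pos: [0.6119, 0.0642, 0.1518]
tool_rot: [0.0, 0.83, 0.558, -0.0]
contact_force: [-2.4, -1.4, 5.2]
gripper_width: 0.267
```

```bash
python3 - <<'E'
from h import *
st()
r=read_camera("wrist"); cv2.imwrite("pics/w11.png",r["color"][:,:,::-1])
st()
E
```

```text
t 12.62 press [-1.000e-04  1.000e-04  1.518e-01] xang 67.84 F u,v,z [-1.74 -2.2   5.19] T [-0.224  0.407  0.068] w 0.267
t 12.68 press [-1.000e-04  2.000e-04  1.518e-01] xang 67.84 F u,v,z [-1.93 -1.79  5.27] T [-0.189  0.424 -0.012] w 0.267
```

View pics/w11.png

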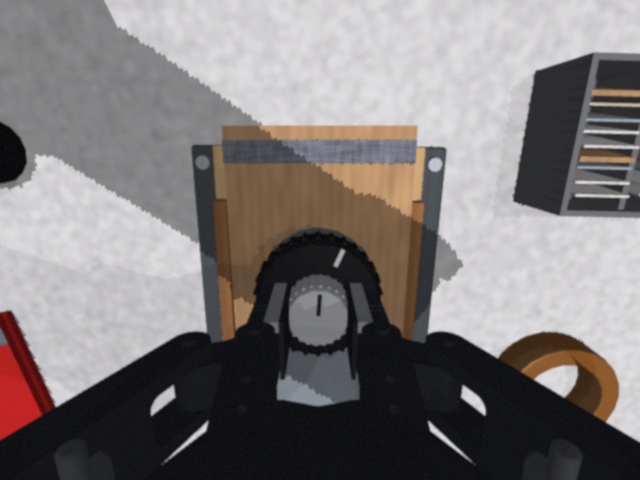

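```bash
python3 - <<'E'
from h import *
r=read_camera("wrist"); cv2.imwrite("pics/w12.png",cv2.resize(r["color"][220:360,240:400],None,fx=5,fy=4,interpolation=cv2.INTER_CUBIC)[:,:,::-1])
H=np.linalg.inv(r["hand_eye"]);K=r["mtx"]
for hw in (.0115,.013):
 for zt in [.064,.066,.0686,.0726]:
  out=[]
  for y in (-.011,.011):
    c=H@np.array([-hw,y,zt,1]); out.append((round(K[1,2]-K[1,1]*c[1]/-c[2]-220,1)*4,round(K[0,2]+K[0,0]*c[0]/-c[2]-240,1)*5))
  print(hw,zt,out)
r=read_camera("scene"); cv2.imwrite("pics/s12.png",cv2.resize(r["color"][230:300,290:380],None,fx=8,fy=8,interpolation=cv2.INTER_CUBIC)[:,:,::-1])
E
```

```text
0.0115 0.064 [(np.float64(258.8), np.float64(244.0)), (np.float64(452.8), np.float64(249.5))]
0.0115 0.066 [(np.float64(251.2), np.float64(246.0)), (np.float64(443.2), np.float64(251.5))]
0.0115 0.0686 [(np.float64(241.6), np.float64(248.5)), (np.float64(430.8), np.float64(253.5))]
0.0115 0.0726 [(np.float64(227.2), np.float64(252.0)), (np.float64(412.4), np.float64(257.0))]
0.013 0.064 [(np.float64(258.8), np.float64(225.5)), (np.float64(452.8), np.float64(232.0))]
0.013 0.066 [(np.float64(251.2), np.float64(227.5)), (np.float64(443.2), np.float64(234.0))]
0.013 0.0686 [(np.float64(241.6), np.float64(230.5)), (np.float64(430.8), np.float64(236.5))]
0.013 0.0726 [(np.float64(227.2), np.float64(234.5)), (np.float64(412.4), np.float64(240.0))]
```

View pics/w12.png

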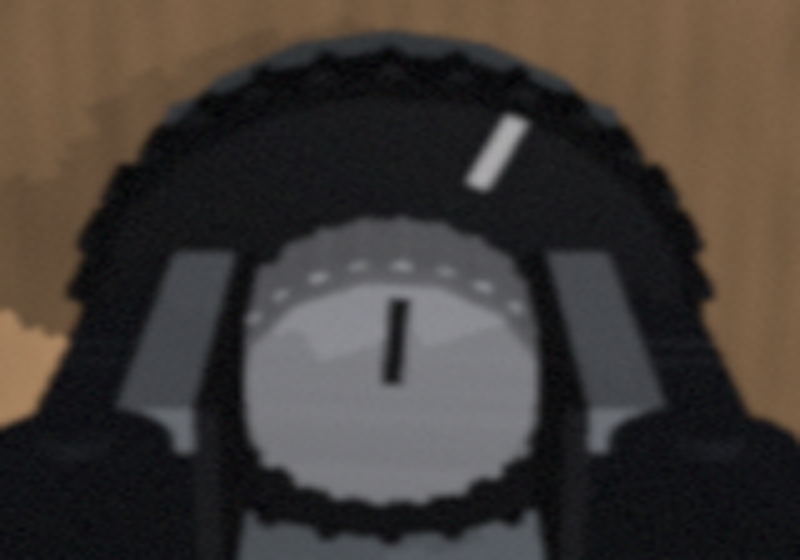

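View pics/s12.png

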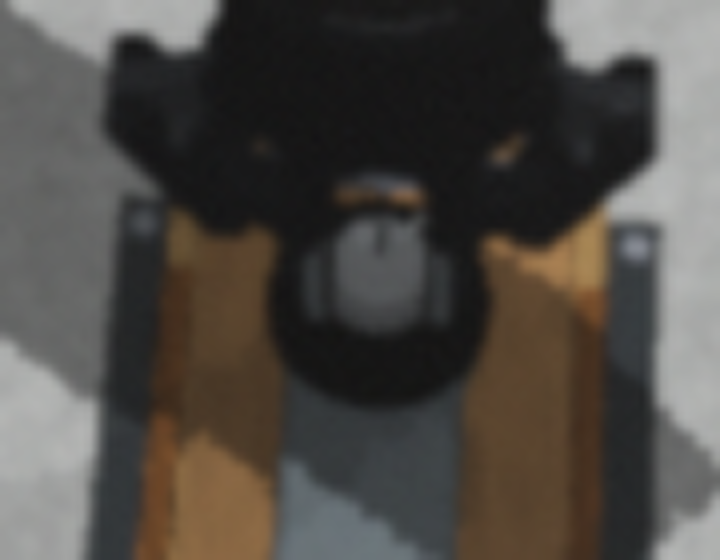

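```bash
cat >> h.py <<'E'
def meas(n=4):
    import json
    A=[]
    for i in range(n):
        o=get_obs(); M=RQ(o["tool_rot"]); A.append([o["torque"][2],o["contact_force"][0],o["contact_force"][1],o["contact_force"][2],np.degrees(np.arctan2(M[1,0],M[0,0])),o["torque"][0],o["torque"][1]]); 
        if i<n-1: look_for("scene","knob_top") if 0 else read_camera("scene")
    A=np.array(A); print("t",round(o["t"],2),"Tz",A[:,0].round(3),"mean",A[:,0].mean().round(4),"F",A[:,1:4].mean(0).round(2),"Txy",A[:,5:].mean(0).round(3),"ang",A[:,4].mean().round(3),"q7",o["joint_torque"][6].round(3),"w",round(o["gripper_width"],3))
E
python3 -c "
from h import *
meas(6)"
```

```text
t 13.03 Tz [ 0.02  -0.055  0.022 -0.039  0.043 -0.017] mean -0.0044 F [-1.93 -1.43  5.44] Txy [-0.228  0.439] ang 67.839 q7 -0.008 w 0.269
```

Call:
apply_moves:
  moves:
    - [[0,0,0],[0,0,0.2],-1]
    - [[0,0,0],[0,0,0.4],-1]
    - [[0,0,0],[0,0,0.6],-1]
    - [[0,0,0],[0,0,0.8],-1]
    - [[0,0,0],[0,0,1.0],-1]

```text
t: 13.65
eef_pos: [0.6119, 0.0642, 0.1518]
tool_rot: [0.0, 0.875, 0.483, -0.0]
contact_force: [-2.1, -0.5, 5.4]
gripper_width: 0.268
```

```bash
python3 -c "
from h import *
meas(6)"
```

```text
t 13.9 Tz [ 0.12   0.024 -0.025 -0.029  0.049 -0.017] mean 0.0204 F [-1.88 -1.03  5.7 ] Txy [-0.214  0.464] ang 57.801 q7 0.004 w 0.268
```

Call:
apply_moves:
  moves:
    - [[0,0,0],[0,0,0.15],-1]
    - [[0,0,0],[0,0,0.3],-1]
    - [[0,0,0],[0,0,0.45],-1]
    - [[0,0,0],[0,0,0.6],-1]

```text
t: 14.4
eef_pos: [0.6119, 0.0641, 0.1518]
tool_rot: [0.0, 0.899, 0.437, -0.0]
contact_force: [-3.7, -0.9, 5.2]
gripper_width: 0.267
```

```bash
python3 -c "
from h import *
for i in range(4):
  o=get_obs(); print(o['t'],o['joint_torque'].round(4),o['joint_vel'].round(4)[6],o['torque'].round(3),o['q'][6].round(4)); r=read_camera('wrist')
cv2.imwrite('pics/w13.png',cv2.resize(r['color'][220:360,240:400],None,fx=5,fy=4,interpolation=cv2.INTER_CUBIC)[:,:,::-1])
"
```

```text
14.4 [-2.26300e-01 -5.52529e+01 -7.91830e+00 -2.11844e+01 -2.12000e-02
 -7.58000e-01  8.88000e-02] -0.1761 [-0.254  0.469  0.15 ] 0.3515
14.45 [-5.03700e-01 -5.54249e+01 -7.81290e+00 -2.11800e+01 -1.85000e-02
 -7.36000e-01 -4.79000e-02] 0.0286 [-0.321  0.459  0.098] 0.3505
14.5 [-5.83000e-01 -5.54108e+01 -7.81880e+00 -2.11418e+01  5.40000e-03
 -7.63400e-01 -1.69900e-01] 0.0127 [-0.316  0.469  0.005] 0.3516
14.55 [-5.81900e-01 -5.53808e+01 -7.84150e+00 -2.11368e+01  2.87000e-02
 -7.62900e-01 -5.72000e-02] 0.003 [-0.204  0.467  0.007] 0.3519
```

View pics/w13.png

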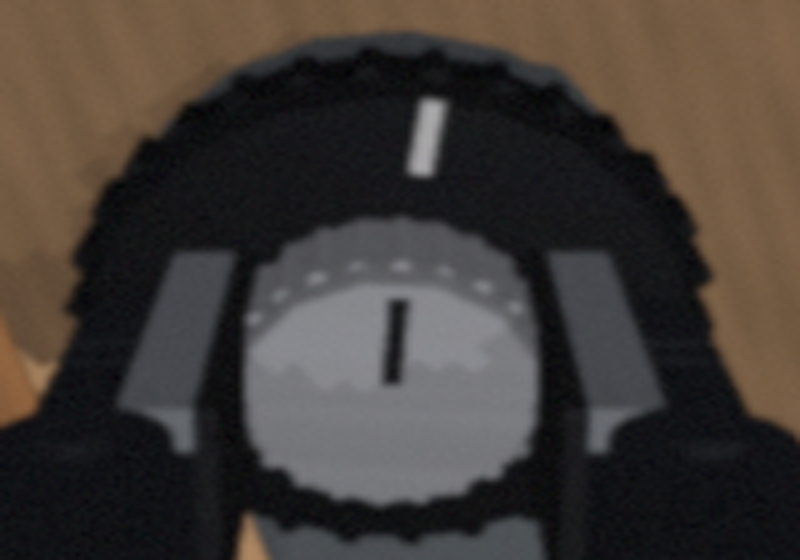

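Call:
apply_moves:
  moves:
    - [[0,0,0],[0,0,0.13],-1]
    - [[0,0,0],[0,0,0.26],-1]
    - [[0,0,0],[0,0,0.4],-1]

```text
t: 14.98
eef_pos: [0.6119, 0.0641, 0.1518]
tool_rot: [0.0, 0.914, 0.405, -0.0]
contact_force: [-2.4, -0.7, 5.6]
gripper_width: 0.268
```

```bash
python3 -c "
from h import *
meas(2)"
```

```text
t 15.03 Tz [0.123 0.084] mean 0.1035 F [-2.41 -0.76  5.8 ] Txy [-0.276  0.477] ang 47.787 q7 -0.052 w 0.268
```

Call:
apply_moves:
  moves:
    - [[0,0,0],[0,0,0.13],-1]
    - [[0,0,0],[0,0,0.26],-1]
    - [[0,0,0],[0,0,0.4],-1]

```text
t: 15.4
eef_pos: [0.6119, 0.0641, 0.1518]
tool_rot: [0.0, 0.928, 0.373, -0.0]
contact_force: [-2.6, -1.2, 5.8]
gripper_width: 0.265
```

```bash
python3 -c "
from h import *
meas(2)"
```

```text
t 15.45 Tz [0.134 0.074] mean 0.104 F [-2.36 -1.32  5.54] Txy [-0.239  0.459] ang 43.785 q7 -0.054 w 0.264
```

Call:
apply_moves:
  moves:
    - [[0,0,0],[0,0,0.13],-1]
    - [[0,0,0],[0,0,0.26],-1]
    - [[0,0,0],[0,0,0.4],-1]

```text
t: 15.82
eef_pos: [0.6119, 0.0641, 0.1518]
tool_rot: [0.0, 0.94, 0.341, -0.0]
contact_force: [-2.8, -0.6, 5.8]
gripper_width: 0.271
```

```bash
python3 -c "
from h import *
meas(2)"
```

```text
t 15.88 Tz [0.179 0.066] mean 0.1224 F [-2.16 -1.53  5.97] Txy [-0.304  0.486] ang 39.786 q7 -0.054 w 0.268
```

Call:
apply_moves:
  moves:
    - [[0,0,0],[0,0,0.13],-1]
    - [[0,0,0],[0,0,0.26],-1]
    - [[0,0,0],[0,0,0.4],-1]

```text
t: 16.25
eef_pos: [0.6119, 0.0641, 0.1518]
tool_rot: [0.0, 0.952, 0.307, -0.0]
contact_force: [-2.0, -0.9, 6.3]
gripper_width: 0.269
```

```bash
python3 -c "
from h import *
meas(2)"
```

```text
t 16.3 Tz [0.209 0.072] mean 0.1403 F [-2.05 -0.87  5.43] Txy [-0.248  0.525] ang 35.783 q7 -0.055 w 0.271
```

Call:
apply_moves:
  moves:
    - [[0,0,0],[0,0,0.13],-1]
    - [[0,0,0],[0,0,0.26],-1]

```text
t: 16.55
eef_pos: [0.6118, 0.0641, 0.1518]
tool_rot: [0.0, 0.958, 0.286, -0.0]
contact_force: [-3.1, -1.3, 5.6]
gripper_width: 0.269
```

```bash
python3 -c "
from h import *
meas(3)"
```

```text
t 16.65 Tz [0.107 0.02  0.077] mean 0.068 F [-2.68 -1.41  5.57] Txy [-0.271  0.5  ] ang 33.201 q7 -0.169 w 0.266
```

Call:
apply_moves:
  moves:
    - [[0,0,0],[0,0,0.1],-1]
    - [[0,0,0],[0,0,0.2],-1]
    - [[0,0,0],[0,0,0.3],-1]

```text
t: 17.02
eef_pos: [0.6119, 0.0641, 0.1518]
tool_rot: [0.0, 0.965, 0.261, -0.0]
contact_force: [-2.5, -1.1, 6.0]
gripper_width: 0.269
```

```bash
python3 -c "
from h import *
meas(2)"
```

```text
t 17.07 Tz [0.165 0.11 ] mean 0.1379 F [-2.62 -1.19  5.74] Txy [-0.301  0.496] ang 30.208 q7 -0.08 w 0.27
```

Call:
apply_moves:
  moves:
    - [[0,0,0],[0,0,0.13],-1]
    - [[0,0,0],[0,0,0.26],-1]

```text
t: 17.32
eef_pos: [0.6119, 0.0641, 0.1518]
tool_rot: [0.0, 0.971, 0.239, -0.0]
contact_force: [-2.8, -1.3, 5.5]
gripper_width: 0.271
```

```bash
python3 -c "
from h import *
meas(1)"
```

```text
t 17.32 Tz [0.165] mean 0.1648 F [-2.77 -1.33  5.52] Txy [-0.258  0.55 ] ang 27.618 q7 0.058 w 0.271
```

Call:
apply_moves:
  moves:
    - [[0,0,0],[0,0,0.13],-1]

```text
t: 17.45
eef_pos: [0.6118, 0.0641, 0.1518]
tool_rot: [0.0, 0.974, 0.228, -0.0]
contact_force: [-2.0, -1.8, 5.4]
gripper_width: 0.267
```

```bash
python3 -c "
from h import *
meas(1)"
```

```text
t 17.45 Tz [0.144] mean 0.1437 F [-1.97 -1.84  5.42] Txy [-0.279  0.604] ang 26.317 q7 0.056 w 0.267
```

Call:
apply_moves:
  moves:
    - [[0,0,0],[0,0,0.13],-1]

```text
t: 17.58
eef_pos: [0.6118, 0.0641, 0.1518]
tool_rot: [0.0, 0.976, 0.217, -0.0]
contact_force: [-1.4, -2.0, 5.9]
gripper_width: 0.266
```

```bash
python3 -c "
from h import *
meas(1)"
```

```text
t 17.57 Tz [0.172] mean 0.1723 F [-1.39 -1.98  5.86] Txy [-0.27   0.561] ang 25.018 q7 0.056 w 0.266
```

Call:
apply_moves:
  moves:
    - [[0,0,0],[0,0,0.13],-1]

```text
t: 17.7
eef_pos: [0.6118, 0.0641, 0.1518]
tool_rot: [0.0, 0.979, 0.206, -0.0]
contact_force: [-2.8, -0.1, 5.5]
gripper_width: 0.27
```

```bash
python3 -c "
from h import *
meas(1)"
```

```text
t 17.7 Tz [0.185] mean 0.1851 F [-2.81 -0.15  5.46] Txy [-0.291  0.509] ang 23.72 q7 0.056 w 0.27
```

Call:
apply_moves:
  moves:
    - [[0,0,0],[0,0,0.13],-1]

```text
t: 17.82
eef_pos: [0.6118, 0.0641, 0.1518]
tool_rot: [0.0, 0.981, 0.194, -0.0]
contact_force: [-2.8, -1.2, 6.2]
gripper_width: 0.268
```

```bash
python3 -c "
from h import *
meas(1)"
```

```text
t 17.82 Tz [0.157] mean 0.1567 F [-2.76 -1.23  6.16] Txy [-0.339  0.557] ang 22.421 q7 0.048 w 0.268
```

Call:
apply_moves:
  moves:
    - [[0,0,0],[0,0,0.13],-1]

```text
t: 17.95
eef_pos: [0.6118, 0.0641, 0.1518]
tool_rot: [0.0, 0.983, 0.183, -0.0]
contact_force: [-3.2, -1.7, 6.0]
gripper_width: 0.271
```

```bash
python3 -c "
from h import *
meas(1)"
```

```text
t 17.95 Tz [0.206] mean 0.2061 F [-3.24 -1.72  5.96] Txy [-0.333  0.557] ang 21.122 q7 0.034 w 0.271
```

Call:
apply_moves:
  moves:
    - [[0,0,0],[0,0,0.13],-1]

```text
t: 18.08
eef_pos: [0.6118, 0.0641, 0.1518]
tool_rot: [0.0, 0.985, 0.172, -0.0]
contact_force: [-2.8, -1.0, 6.2]
gripper_width: 0.269
```

```bash
python3 -c "
from h import *
meas(1)"
```

```text
t 18.07 Tz [0.184] mean 0.1838 F [-2.76 -1.03  6.16] Txy [-0.28   0.532] ang 19.823 q7 0.02 w 0.269
```

Call:
apply_moves:
  moves:
    - [[0,0,0],[0,0,0.13],-1]

```text
t: 18.2
eef_pos: [0.6118, 0.064, 0.1518]
tool_rot: [0.0, 0.987, 0.161, -0.0]
contact_force: [-2.2, -0.8, 5.9]
gripper_width: 0.263
```

```bash
python3 -c "
from h import *
meas(1)"
```

```text
t 18.2 Tz [0.165] mean 0.1645 F [-2.19 -0.85  5.88] Txy [-0.3    0.594] ang 18.525 q7 0.007 w 0.263
```

Call:
apply_moves:
  moves:
    - [[0,0,0],[0,0,0.13],-1]

```text
t: 18.32
eef_pos: [0.6118, 0.064, 0.1518]
tool_rot: [0.0, 0.989, 0.15, -0.0]
contact_force: [-2.9, -2.5, 6.1]
gripper_width: 0.263
```

```bash
python3 -c "
from h import *
meas(1)"
```

```text
t 18.32 Tz [0.193] mean 0.1933 F [-2.92 -2.46  6.1 ] Txy [-0.317  0.522] ang 17.226 q7 -0.007 w 0.263
```

Call:
apply_moves:
  moves:
    - [[0,0,0],[0,0,0.13],-1]

```text
t: 18.45
eef_pos: [0.6118, 0.064, 0.1518]
tool_rot: [0.0, 0.99, 0.139, -0.0]
contact_force: [-3.0, -2.2, 6.2]
gripper_width: 0.269
```

```bash
python3 -c "
from h import *
meas(1)"
```

```text
t 18.45 Tz [0.182] mean 0.1823 F [-2.98 -2.22  6.16] Txy [-0.35   0.507] ang 15.932 q7 -0.021 w 0.269
```

Call:
apply_moves:
  moves:
    - [[0,0,0],[0,0,0.05],-1]
    - [[0,0,0],[0,0,0.05],-1]
    - [[0,0,0],[0,0,0.05],-1]

```text
t: 18.82
eef_pos: [0.6118, 0.064, 0.1518]
tool_rot: [0.0, 0.991, 0.134, -0.0]
contact_force: [-3.0, -1.8, 5.0]
gripper_width: 0.266
```

```bash
python3 -c "
from h import *
meas(5)
r=read_camera('wrist')
cv2.imwrite('pics/w20.png',cv2.resize(r['color'][180:360,220:420],None,fx=4,fy=3,interpolation=cv2.INTER_CUBIC)[:,:,::-1])
"
```

```text
t 19.02 Tz [0.117 0.086 0.095 0.105 0.16 ] mean 0.1125 F [-2.26 -1.16  5.87] Txy [-0.282  0.55 ] ang 15.458 q7 -0.129 w 0.269
```

View pics/w20.png

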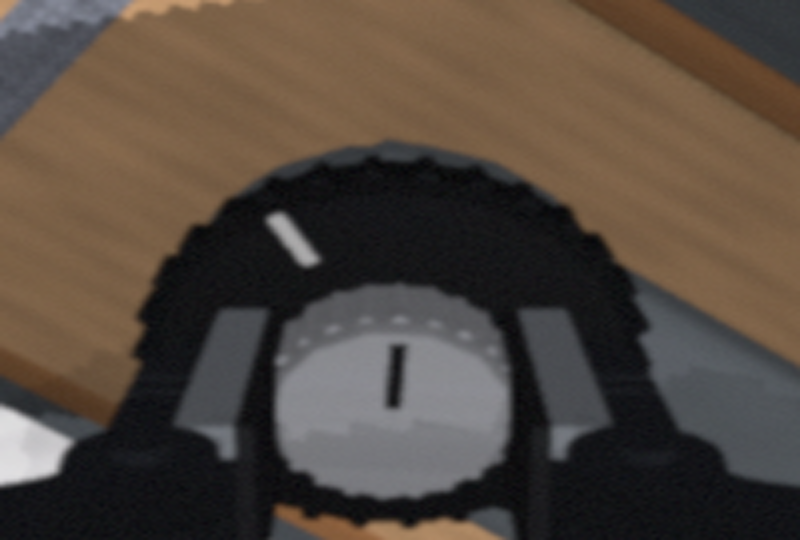

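Call:
apply_moves:
  moves:
    - [[0,0,0],[0,0,0],-0.35]
    - [[0,0,0],[0,0,0],-0.2]
    - [[0,0,0],[0,0,0],-0.1]
    - [[0,0,0],[0,0,0],0.1]
    - [[0,0,-0.3],[0,0,0],0.2]
    - [[0,0,-1],[0,0,0],0.2]
    - [[0,0,-2.5],[0,0,0],0.2]
    - [[0,0,-4],[0,0,0],0.2]
    - [[0,0,-4],[0,0,0],0.2]

```text
t: 20.2
eef_pos: [0.6138, 0.0649, 0.2563]
tool_rot: [-0.0, 0.991, 0.134, 0.004]
contact_force: [-0.1, -0.1, -1.4]
gripper_width: 0.6
```

```bash
python3 -c "
from h import *
st();plan(press(.029,0,.25),67.89)"
```

```text
t 20.2 press [0.0014 0.0015 0.2563] xang 15.43 F u,v,z [-0.03 -0.13 -1.37] T [0.012 0.004 0.002] w 0.6
shift [0.836 0.723 0.26 ] rot [ 0.026 -0.039 -5.246]
```

Call:
apply_moves:
  moves:
    - [[0.84,0.72,0.25],[0,0,-5.25],0.3]
    - [[0.84,0.72,0.25],[0,0,-5.25],0.3]
    - [[0.84,0.72,0.25],[0,0,-5.25],0.3]
    - [[0.84,0.72,0.25],[0,0,-5.25],0.3]
    - [[0.84,0.72,0.25],[0,0,-5.25],0.3]
    - [[0.84,0.72,0.25],[0,0,-5.25],0.3]
    - [[0.84,0.72,0.25],[0,0,-5.25],0.3]
    - [[0.84,0.72,0.25],[0,0,-5.25],0.3]

```text
t: 21.2
eef_pos: [0.6369, 0.0526, 0.2452]
tool_rot: [0.0, 0.83, 0.558, -0.0]
contact_force: [0.4, 0.1, 0.9]
gripper_width: 0.65
```

```bash
python3 -c "
from h import *
st()
r=read_camera('wrist');im=r['color'];z=cv2.resize(im[140:260,260:375],None,fx=5,fy=5,interpolation=cv2.INTER_CUBIC); cv2.imwrite('pics/w21.png',z[:,:,::-1])
r=read_camera('scene')
cv2.imwrite('pics/s21.png',cv2.resize(r['color'][220:330,280:390],None,fx=5,fy=5,interpolation=cv2.INTER_CUBIC)[:,:,::-1])
"
```

```text
t 21.2 press [ 0.0274 -0.0012  0.2452] xang 67.85 F u,v,z [0.37 0.24 0.88] T [-0.04   0.038 -0.011] w 0.65
```

View pics/w21.png

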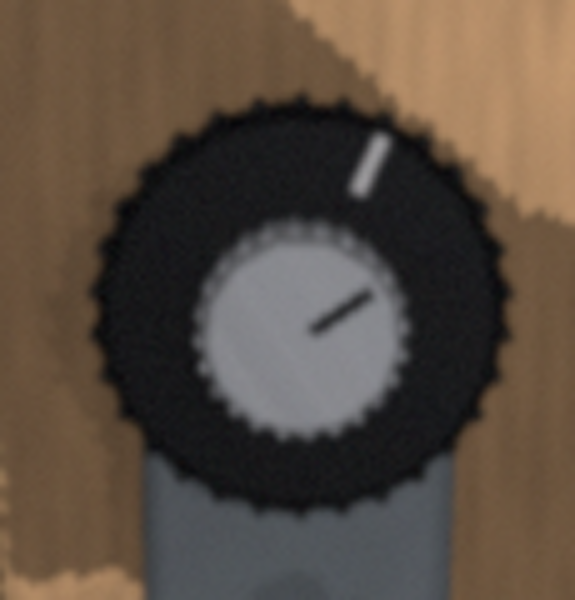

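View pics/s21.png

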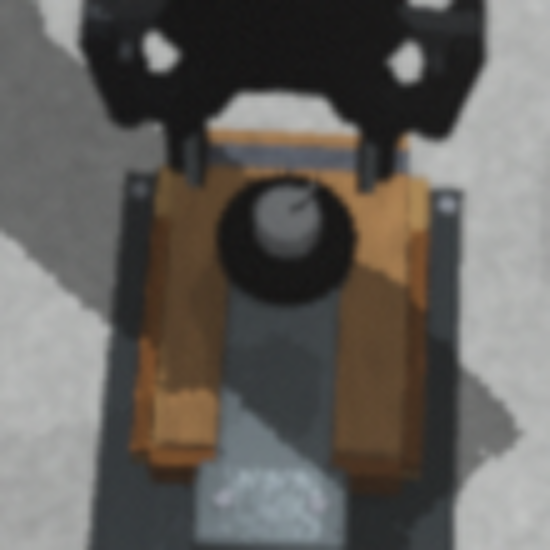

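```bash
python3 -c "
from h import *
for f,c in (('pics/w7.png',(290,313)),('pics/w21.png',(303,338))):
    g=cv2.imread(f,0); yy,xx=np.mgrid[:g.shape[0],:g.shape[1]]
    m=((yy-c[1])**2+(xx-c[0])**2<88**2)&(g<85)
    n,l,s,ce=cv2.connectedComponentsWithStats(m.astype(np.uint8)); 
    i=[k for k in range(1,n) if 150<s[k,4]<3000]
    for k in i:
        p=np.argwhere(l==k); w,v=np.linalg.eigh(np.cov(p.T)); a=v[:,1]; print(f,s[k],ce[k],np.degrees(np.arctan2(a[1],-a[0]))%180)
st()
"
```

```text
pics/w7.png [285 240  15  67 658] [291.71428571 272.39057751] 4.1156253799344125
pics/w21.png [312 291  59  42 736] [341.15081522 311.84375   ] 56.445760981736
t 21.3 press [ 0.0274 -0.0011  0.2452] xang 67.9 F u,v,z [0.82 0.25 0.01] T [ 0.016 -0.029  0.032] w 0.65
```

```bash
python3 -c "
from station import *
print(hand_in())"
```

```text
the job is handed in; nothing more can be done
None
```

The folder is home against the rear stop, the foot is pressed down on it, and the job is handed in. By my estimate the foot bears with about 10 N, which I could only infer from torque and knob angle. The interface gives no verdict.

- **Folder:** I pushed it with the half-open fingers until it stalled. The push peaked at about 6 N in the readings, well under the 30 N limit. The last scene picture still shows it against the stop.
- **Press:** I gripped only the inner knob and turned it 52.4° clockwise. The last joint's torque stayed flat until about 44.7°. It then rose at about 0.62 N m per rad, close to the 0.65 expected from the spring.
- **Force check that disagreed:**
  - The joint torque and knob angle put the force at 9 to 10 N.
  - The noisier wrist torque read somewhat lower while turning, by about 2.5 N on average.
  - The torque held once the knob stopped suggested up to about 12 N.
- **After release:** the wrist picture shows the knob had turned 52.3°, so it did not spring back. The ring mark sits at about 22°, the same as before. The arm was clear of everything, and I did not touch the loupe, tape or coin box.

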